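# Home the analyser's carousel and latch its reagent tray

## Task

Get the analyser ready for a run. First turn the sloping carousel disc with a fingertip on its face until the red mark, hidden under the cover at the start, stands still at the very top by the black pointer; then push the blue reagent tray in until it latches, let go, and check that it has stayed in. Leave the other things on the bench where they are.

Things in the scene. Friction and masses are not known exactly. Their poses are not given: they have to be found in the camera images.
- analyser: White bench analyser, fixed: base 220 mm deep (x), 355 wide (y), 65 high; sloping disc on the right, tray bay on the left as seen from the robot. Origin: on the table, 80 mm to the left (+y) of the disc's centre; z up, x from its front face to its back (away from the robot within 15 degrees). Front face at x = -100 mm.
- disc: Smooth white carousel disc, 170 mm across, hub 28 mm wide, 6 high. Its face leans 35 degrees from level, towards the analyser's front (-x). Origin: centre of the face, at (0, -80, 120) mm in the analyser's frame; z out of the face along the axle. Spins endlessly, little drag, stays where it stops. Floats on a soft spring: gives up to 10 mm under a finger (2 N to start, 7 N at 10 mm).
- mark (a point): Centre of the red mark, a flush dot 20 mm across on the disc's face, 70 mm from its centre. At the start it is hidden under the grey cover. Its position turns with the disc.
- index (a point): Fixed point where the mark's centre belongs: uppermost place of the disc, 70 mm up the slope from its centre, level with the unpressed face. The black pointer on a white block (30 mm wide) stands beyond it, 94 to 106 mm from the disc's centre, no higher than 2 mm above the face.
- lamp (a point): Middle between two fixed lamp heads over the disc, level with their undersides; at (22, -80, 285) mm in the analyser's frame. Each is 24 mm (analyser x) by 54 (y) by 16 high, with a gap of 60 mm between them, on thin posts from behind. They bar a gripper coming straight down; one leaning back towards the analyser's front, square to the disc's face, passes under them.
- tray (a joint): Travel of the tray into the analyser, m: 0 = sprung out, 0.029 = at its firm stop. Push latch on a spring (1.5 N when out, 4.7 N at the stop; up to 1 N more while moving): pushed past 0.023 (best to the stop) for a moment and let go, it comes back to about 0.018 and stays latched; let go earlier it springs out again. Pushed again when latched it comes back to 0.018.
- tray_front (a point): Middle of the front surface of the tray's blue panel (90 mm wide, 42 high, 10 thick, lower edge 14 mm above the table); moves with the tray along the analyser's x. Out, it stands 40 mm before the analyser's front face, latched 22 mm, at the stop 11 mm.
- beaker: Bystander: a clear beaker, 68 mm across and 85 mm high. Origin: under its centre on the table.
- jar: Bystander: a small amber jar with a green cap, 42 mm across and 50 mm high. Origin: under its centre on the table.
- tipbox: Bystander: a red tip box, 120 x 85 x 60 mm. Origin: under its centre on the table.
- pipette: Bystander: a blue and white pipette lying down, about 240 mm long and 27 mm thick. Origin: under its middle on the table.
- rack: Bystander: an orange rack of capped tubes, 85 x 160 mm, 82 mm high with the tubes. Origin: under its centre on the table.
- reagent: Bystander: a yellow bottle with a blue cap, 64 mm across and 140 mm high. Origin: under its centre on the table.
- cover (a point): Middle of the upper edge of the fixed grey plate, 13 mm above the disc's face, that covers the disc's lower part up to 12 mm up the slope from its centre. The face above that edge is open: a fingertip pressed about 4 mm into it (4 N), say 50 mm from the centre, and moved round the axle carries the disc with it by friction, with a little slip.

How it is judged (in metres and radians):
On the way, in this order (a step that is already met when the one before it is completed fails the run):
1. the red mark stands at the top by the pointer, the disc at rest and let go (distance between mark and index below 0.01 m and angular speed of disc below 0.05 rad/s and contact force between the fingers and disc below 0.1 N), for 0.3 s.
2. the tray is pushed in far enough to catch (value of joint tray above 0.022 m).
At the end, for the whole second after the job is handed in: The red mark's centre is within 10 mm of its place at the top by the pointer and the disc is at rest; the tray is latched (17 to 21 mm in), with nothing touching it; the bystanders stand within 30 mm of where they were (distance between mark and index below 0.01 m and angular speed of disc below 0.05 rad/s and value of joint tray between 0.0165 and 0.0215 m).
It fails at once if one of the six bystanders is moved more than 30 mm or tipped over (distance of any of beaker, jar, tipbox, pipette, rack, reagent from where it was at the start of the episode above 0.03 m or angle between any of beaker, jar, tipbox, pipette, rack, reagent's own z axis and vertical above 0.5 rad).
It also fails if it takes over 72 s, if anything falls off the work surface, if the arm or the gripper's body presses on something with over 40 N, if the wrist force passes 120 N, or if a joint passes its speed limit or range.

## Robot

A 6-joint arm with a two-finger parallel gripper is mounted at the origin on the work surface. World frame = base frame: x ahead of the robot, y to its left, z up, the work surface at z = 0. Lengths are in m, angles in degrees, forces in N, time in s.
With the tool pointing down it reaches from about 0.275 to 0.75 m from the base axis. Payload 10.2 kg.
Tool frame: the origin (TCP) lies between the finger pads; the fingertips stand 8 mm ahead of it and the grasp point (between the pads) lies 11 mm behind it (ctrl.nose_length is the distance from the TCP to the fingertips, in m); z points along the fingers, y is the direction in which the jaws open and shut (so a half turn about z gives the same grasp; the last joint's range is limited). The gripper opens to 85 mm and grips with 20 to 120 N. Pads are 22 mm wide; open, the fingers measure 114 mm over their backs; the gripper's body (76 mm by 85 mm) begins 54 mm behind the grasp point. The pads swing forward as they close: fully open they stand 13 mm farther back than shut.
Start: joints at [62.601, 17.928, 85.812, -0, 76.261, -12.8], TCP at [0.132, 0.508, 0.239] pointing down, gripper open.
Joint ranges: [-168.41, 168.41], [-55.51, 124.54], [10.69, 146.95], [-70.63, 250.63], [1, 178], [-165.06, 165.06]. Speed limits (degrees/s): [136.94, 136.94, 172.46, 180, 180, 180].

## Interface

Orientations are given as a 3x3 rotation matrix whose columns are the frame's x, y, z axes.
In Python, from rig import ctrl, viewer, ticket gives the robot as it stands. The module is installed in compiled form; this text tells all that it offers.
- The arm moves only by the tool play_rows, never from a script. Its argument "commands" is a list of rows, each a list of 3 entries, a list of its own where there are three numbers: the shift along the tool's x, y, z in mm, then the turn, a rotation vector about the tool's x, y, z in rad, then the finger opening in mm, from 0 to 85.4. A call has exactly 10 rows; each row shifts and turns the commanded pose from where the row before left it, along the tool's axes as they then stand; what a row does not reach is not made up. A row lasts 1/10 s, in which the tool goes at most 50 mm and 8.59 degrees, less where a joint would pass 70% of its speed; a pose out of reach is approached as far as the arm can. A call with a gripper value outside its range is refused whole. The fingers move at their own pace and stop on an object; "squeeze" is the grip in N (left out, the last holds). Time passes only in rows, so rows that do not move let the fingers close, or fill a call up. It gives the time, the measured TCP pose, the force and the opening at its end, in the units of the state.
- ctrl.read_state(): the state, without advancing time (a new reading comes with each control period).
- viewer.read_camera(name): name is "scene" or "top"; returns (picture, depth): 480x640x3 uint8, blue, green, red; 480x640 float32, m along the optical axis (not along the pixel's ray), 0 where there is no reading.
- viewer.camera_params(name): a dict with "vfov" (degrees; the focal length in pixels is half the picture's height over the tangent of half this angle, whatever the lens; pixels are square), "cx", "cy" (the principal point, pixels), "pose" (4x4, takes a point from camera to world coordinates). Camera axes: x right, y down, z forward; pixel columns grow to the right and rows downward; lengths in m; the calibration is good to about 2 mm. A picture is of the moment at which its call begins. camera_params takes no time and is no camera call.
- ticket.hand_in(): hands the job in, once; it reports no verdict.
The state is a dict: "time_s": time; "joint_positions": joint angles; "joint_vel": joint speeds; "effort": joint torques, N m; "tcp_pos": TCP position; "eef_rot": TCP orientation; "contact_force": force on the tool from outside, world axes, zero at the start; "ft_torque": the same for the moment, N m; "gripper_width": opening from 0.0 (shut) to 1.0 (fully open).
Only numpy, scipy, OpenCV 4.12 (cv2) and the standard library are available. Lean on these libraries where they do the work, as an engineer would, in place of code of your own. Each camera call takes 0.05 s, during which the arm holds its last target.

## Working session

There is one attempt and no reset: what is moved stays moved. The work goes in short steps, Python scripts to look and compute and a tool call to move; the robot and the scene stay as the last step left them, time stands still between calls to the robot, and variables do not carry over. Pictures are saved under pics/ and viewed, and the job is handed in when it is done.

Besides the shell and the picture viewer there is one more tool, called after "Emit:" as name(argument=value, ...), one argument or row to a line, values as JSON. play_rows: Moves the arm, as the interface text tells. Its arguments: {"type":"object","properties":{"commands":{"type":"array"},"squeeze":{"type":"number"}},"required":["commands"]}

```bash
mkdir -p pics; ls; python3 - <<'E'
from rig import ctrl, viewer, ticket
import cv2, numpy as np
for n in ("scene","top"):
    p,d=viewer.read_camera(n); cv2.imwrite(f"pics/{n}0.png",p); np.save(f"pics/{n}0.npy",d)
    c=viewer.camera_params(n); print(n,c["vfov"],c["cx"],c["cy"]); print(np.round(c["pose"],4).tolist())
s=ctrl.read_state(); print(s, ctrl.nose_length)
E
```

```text
pics
scene 50.405951041551376 321.59071192652914 241.43457076654008
[[-0.821, 0.3827, -0.4237, 0.992], [0.5708, 0.5671, -0.5937, 0.566], [0.0131, -0.7293, -0.6841, 0.8279], [0.0, 0.0, 0.0, 1.0]]
top 47.661603237672715 318.56444331434244 235.32599114324722
[[-0.0009, -0.9955, 0.0945, 0.4725], [-0.9996, -0.0016, -0.027, 0.0171], [0.027, -0.0945, -0.9952, 1.3405], [0.0, 0.0, 0.0, 1.0]]
{'time_s': 0.1, 'joint_positions': array([ 6.26020410e+01,  1.79549362e+01,  8.58470013e+01,  5.77822380e-04,
        7.62617229e+01, -1.28014911e+01]), 'joint_vel': array([ 0.02504616, -0.00146818, -0.13199627, -0.09823566, -0.00815339,
       -0.02707831]), 'effort': array([ 2.17402645e-03, -4.12901974e+01, -2.60140783e+01, -1.99112874e-04,
        3.05232090e-03, -3.07904418e-05]), 'tcp_pos': array([0.13223086, 0.50786039, 0.23882138]), 'eef_rot': array([[-9.67724037e-01,  2.52011743e-01, -5.19982873e-04],
       [ 2.52012150e-01,  9.67723572e-01, -9.81947423e-04],
       [ 2.55737402e-04, -1.08129613e-03, -9.99999383e-01]]), 'contact_force': array([-0.34188965, -0.66280889,  0.38523404]), 'ft_torque': array([-0.00392179, -0.00501434, -0.02166808]), 'gripper_width': 1.0055369053544836} 0.008
```

View pics/scene0.png

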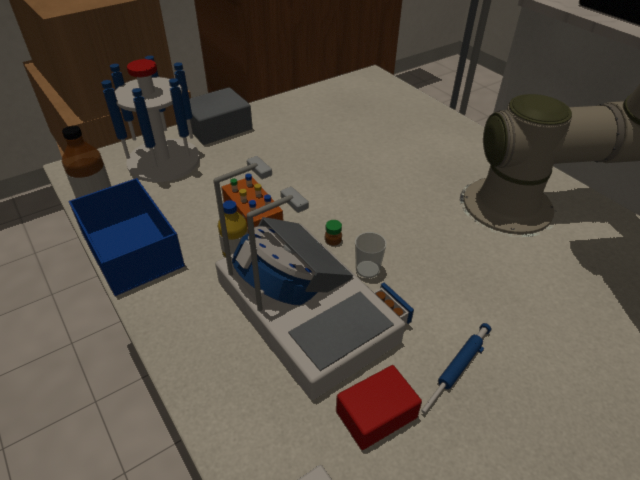

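View pics/top0.png

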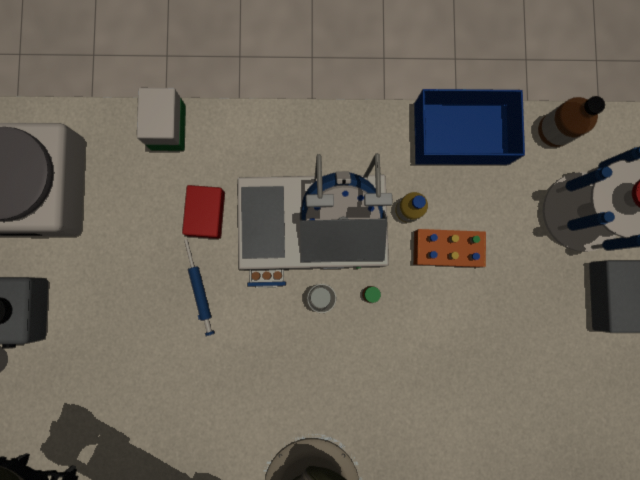

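The scene view shows the analyser mid-picture with the disc and lamps. In the top view its base spans about (238–388, 177–270), with the tray panel at (267, 284), the beaker at (320, 298) and the jar at (372, 294).

```bash
cat > h.py <<'E'
from rig import ctrl, viewer, ticket
import cv2, numpy as np
def cam(n):
    c=viewer.camera_params(n); f=240/np.tan(np.radians(c["vfov"]/2)); return c,f
def ray(n,u,v):
    c,f=cam(n); T=c["pose"]; return T[:3,3], T[:3,:3]@np.array([(u-c["cx"])/f,(v-c["cy"])/f,1.])
def onz(n,u,v,z):
    o,d=ray(n,u,v); return o+d*(z-o[2])/d[2]
def dep(n,u,v,D):
    o,d=ray(n,u,v); return o+d*D[int(round(v)),int(round(u))]
def proj(n,P):
    c,f=cam(n); T=c["pose"]; q=(np.atleast_2d(P)-T[:3,3])@T[:3,:3]
    return q[:,:2]/q[:,2:]*f+[c["cx"],c["cy"]]
def crop(p,x0,y0,x1,y1,k,name):
    cv2.imwrite(name,cv2.resize(p[y0:y1,x0:x1],None,fx=k,fy=k,interpolation=cv2.INTER_CUBIC))
E
python3 - <<'E'
from h import *
p=cv2.imread("pics/top0.png"); crop(p,230,150,400,290,4.5,"pics/topc.png")
p=cv2.imread("pics/scene0.png"); crop(p,200,150,360,270,5,"pics/scc.png")
D=np.load("pics/top0.npy")
for uv in [(242,181),(383,181),(242,266),(300,181),(293,230),(383,266),(320,298),(372,294),(267,284)]:
    print(uv,np.round(dep("top",*uv,D),4))
E
```

```text
(242, 181) [0.7229 0.1642 0.0645]
(383, 181) [ 0.7235 -0.171   0.0691]
(242, 266) [0.5214 0.1618 0.0633]
(300, 181) [0.7244 0.0266 0.0598]
(293, 230) [0.6061 0.0428 0.0659]
(383, 266) [ 0.5219 -0.1713  0.0503]
(320, 298) [ 0.4455 -0.0225  0.0035]
(372, 294) [ 0.4557 -0.1444  0.0495]
(267, 284) [0.4794 0.1036 0.0555]
```

View pics/topc.png

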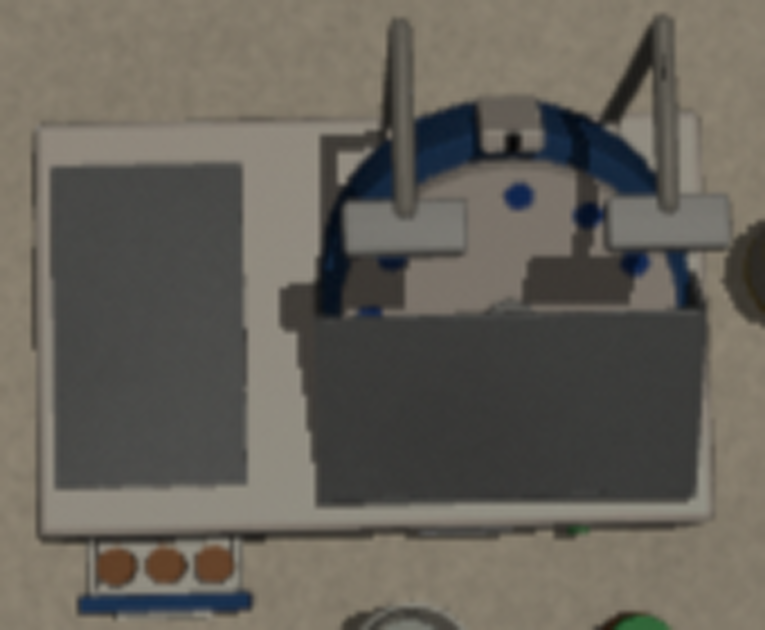

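View pics/scc.png

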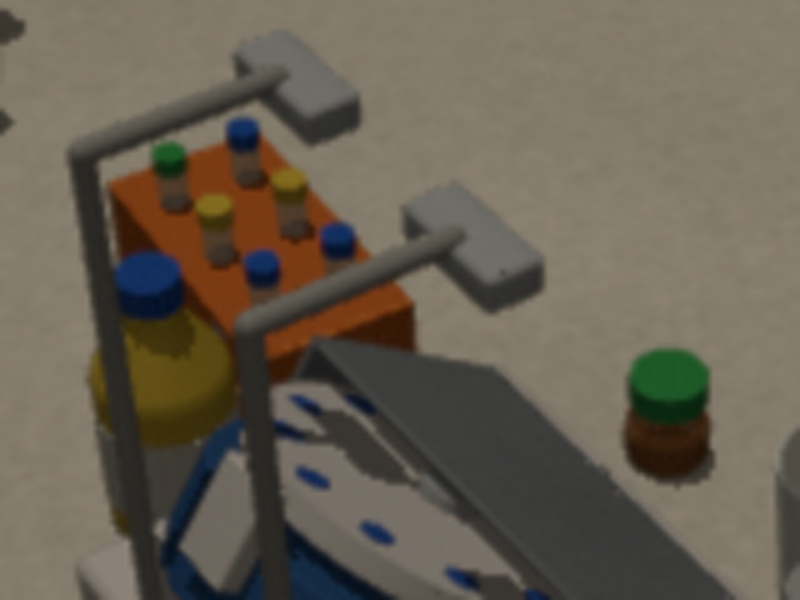

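```bash
python3 - <<'E'
from h import *
from scipy.optimize import least_squares
t=lambda u,v:(230+u/4.5,150+v/4.5)
for n,uv in dict(bl=(38,127),br=(697,115),fl=(40,532),fr=(712,517)).items():
    print(n,np.round(onz("top",*t(*uv),.065),4))
s35,c35=np.sin(np.radians(35)),np.cos(np.radians(35))
disc=lambda a,b,h=0:np.array([a*c35-h*s35,-80e-3+b,.12+a*s35+h*c35])
# features in analyser frame (x, y, z), top & scene pixels
sc=lambda u,v:(200+u/5,150+v/5)
F=[("top",t(513,142),disc(.094,0,.002)),("top",t(405,249),(0.010,-.023,.285)),]
# lamps: heads: y = -80 +-(30..84), x 10..34, z 285..301
F=[("top",t(517,134),disc(.100,0,.002)),
 ("top",t(344,203),(.034,.004,.301)),("top",t(465,200),(.034,-.05,.301)),("top",t(609,198),(.034,-.11,.301)),("top",t(730,196),(.034,-.164,.301)),
 ("top",t(79,597),(-.14,.0,.056)),("top",t(251,594),(-.14,.0,.056)),
 ("scene",sc(487,309),(.01,-.05,.285)),("scene",sc(312,142),(.01,-.164+.054,.285))]
def tr(q,P):
    c,s=np.cos(q[2]),np.sin(q[2]); return np.array([q[0]+c*P[0]-s*P[1],q[1]+s*P[0]+c*P[1],P[2]])
use=[0,1,2,3,4]
r=least_squares(lambda q:np.concatenate([(proj(F[i][0],tr(q,F[i][2]))[0]-F[i][1]) for i in use]),[.63,0,0])
print(r.x,np.degrees(r.x[2]),np.round(r.fun,2))
q=r.x
for uv in [(38,127),(697,115),(40,532),(712,517)]:
    P=onz("top",*t(*uv),.065)[:2]-q[:2]; c,s=np.cos(q[2]),np.sin(q[2]); print(np.round([c*P[0]+s*P[1],-s*P[0]+c*P[1]],4))
for uv in [(79,597),(251,594)]:
    P=onz("top",*t(*uv),.056)[:2]-q[:2]; print("tray",np.round([c*P[0]+s*P[1],-s*P[0]+c*P[1]],4))
for f in F[7:]: print(f[1],proj(f[0],tr(q,f[2])))
E
```

```text
bl [0.7294 0.1726 0.065 ]
br [ 0.7375 -0.1763  0.065 ]
fl [0.5161 0.1688 0.065 ]
fr [ 0.524  -0.1815  0.065 ]
[0.61682727 0.00814786 0.01833768] 1.0506715274634644 [-0.6   2.29 -0.23 -0.72  0.74 -0.46 -0.39 -0.46  0.42 -0.41]
[0.1156 0.1624]
[ 0.1173 -0.1866]
[-0.0977  0.1625]
[-0.0963 -0.1879]
tray [-0.1317  0.1434]
tray [-0.1318  0.0538]
(297.4, 211.8) [[289.99078925 190.75589597]]
(262.4, 178.4) [[271.7472765  174.09573922]]
```

```bash
cat >> h.py <<'E'
Q=[.617,.008,np.radians(1.2)]
s35,c35=np.sin(np.radians(35)),np.cos(np.radians(35))
def A2W(P,q=None):
    q=Q if q is None else q
    P=np.atleast_2d(P).astype(float); c,s=np.cos(q[2]),np.sin(q[2])
    return np.c_[q[0]+c*P[:,0]-s*P[:,1],q[1]+s*P[:,0]+c*P[:,1],P[:,2]]
def dsc(a,b,h=0): # slope-up a, left b, out h -> analyser
    a,b,h=np.broadcast_arrays(a,b,h); return np.stack([a*c35-h*s35,-.08+b,.12+a*s35+h*c35],-1)
def overlay(n,p,x0,y0,x1,y1,k,name):
    im=cv2.resize(p[y0:y1,x0:x1],None,fx=k,fy=k,interpolation=cv2.INTER_CUBIC)
    def dr(P,col,closed=True):
        uv=(proj(n,A2W(P))+.5-[x0,y0])*k-.5
        cv2.polylines(im,[np.round(uv*8).astype(int).reshape(-1,1,2)],closed,col,1,cv2.LINE_AA,3)
    t=np.linspace(0,2*np.pi,60)
    dr(dsc(.085*np.cos(t),.085*np.sin(t)),(0,255,0)); dr(dsc(.07*np.cos(t),.07*np.sin(t)),(255,255,0))
    dr(dsc(.014*np.cos(t),.014*np.sin(t),.006),(0,255,0))
    dr(dsc(.07+.01*np.cos(t),.01*np.sin(t)),(0,0,255))
    for y in(.03,-.084):
        y0_=-.08+y
        dr([(.034,y0_,.301),(.034,y0_+.054,.301),(.01,y0_+.054,.301),(.01,y0_,.301)],(0,255,255))
    dr([(-.14,.0535,.056),(-.14,.1435,.056),(-.13,.1435,.056),(-.13,.0535,.056)],(0,255,255))
    dr([(-.1,-.19,.065),(-.1,.165,.065),(.12,.165,.065),(.12,-.19,.065)],(0,255,255))
    cv2.imwrite(name,im)
E
python3 - <<'E'
from h import *
overlay("top",cv2.imread("pics/top0.png"),230,150,400,290,4.5,"pics/topo.png")
overlay("scene",cv2.imread("pics/scene0.png"),200,150,420,370,2.7,"pics/sco.png")
E
```

```text
(no output)
```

View pics/topo.png

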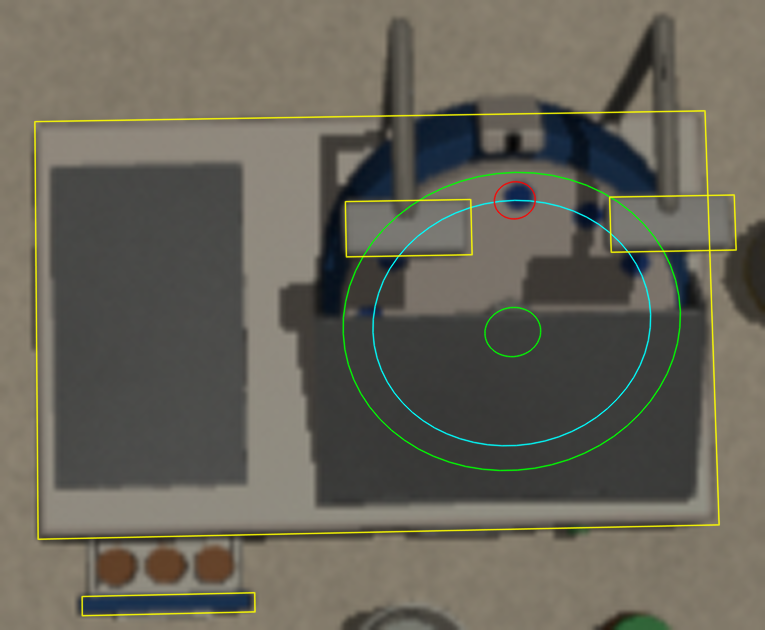

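View pics/sco.png

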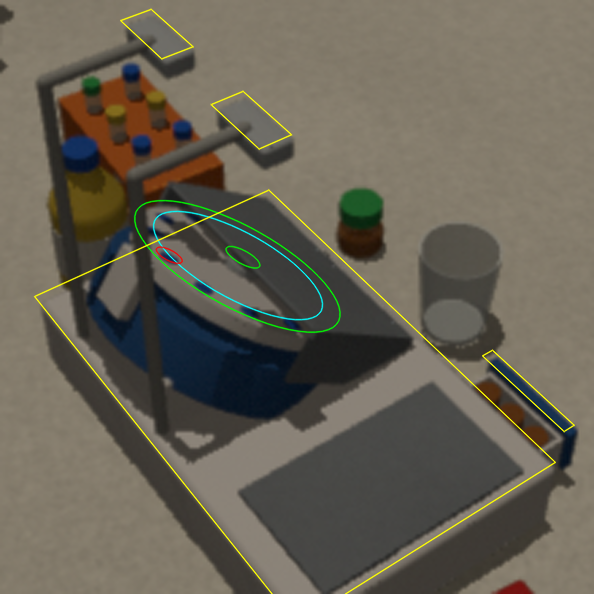

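```bash
python3 - <<'E'
from h import *
D=np.load("pics/top0.npy"); 
def show(uv,n="top"):
    P=dep(n,*uv,D); x=P-[Q[0],Q[1],0]; c,s=np.cos(Q[2]),np.sin(Q[2]); a=np.array([c*x[0]+s*x[1],-s*x[0]+c*x[1],x[2]])
    d=a-[0,-.08,.12]; print(uv,np.round(a*1000),"slope a,b,h",np.round(1000*np.array([d[0]*c35+d[2]*s35,d[1],-d[0]*s35+d[2]*c35]),1))
for uv in [(343,184),(345,186),(343,188),(345,190),(335,200),(346,200),(345,206),(345,212),(360,195),(320,200),(375,200),(345,230),(300+15,240),(370,250)]: show(uv)
for v in range(172,224,2): show((348,v))
D=np.load("pics/scene0.npy")
print("scene")
for uv in [(265,168),(292,199),(258,164),(296,201),(261,247),(270,250),(290,262)]: show(uv,"scene")
E
```

```text
(343, 184) [ 82. -79. 149.] slope a,b,h [ 83.7   0.5 -23.3]
(345, 186) [ 75. -83. 163.] slope a,b,h [85.9 -2.7 -7.5]
(343, 188) [ 71. -78. 161.] slope a,b,h [81.4  1.7 -6.9]
(345, 190) [ 66. -82. 163.] slope a,b,h [78.7 -2.4 -2.2]
(335, 200) [ 46. -61. 148.] slope a,b,h [54.  19.2 -3.7]
(346, 200) [ 47. -86. 142.] slope a,b,h [51.1 -5.7 -8.6]
(345, 206) [ 34. -83. 138.] slope a,b,h [38.3 -3.5 -4.6]
(345, 212) [ 22. -84. 130.] slope a,b,h [23.3 -3.8 -4.3]
(360, 195) [  55. -116.  158.] slope a,b,h [ 66.9 -35.7  -0.1]
(320, 200) [ 23. -22. 300.] slope a,b,h [121.5  57.6 134.1]
(375, 200) [  20. -129.  303.] slope a,b,h [121.3 -48.9 137.9]
(345, 230) [-18. -83. 120.] slope a,b,h [-15.1  -3.5  10. ]
(315, 240) [-38. -15. 103.] slope a,b,h [-40.7  64.5   8.3]
(370, 250) [ -63. -142.   91.] slope a,b,h [-68.  -62.4  12.1]
(348, 172) [108. -91. 153.] slope a,b,h [107.3 -11.  -35. ]
(348, 174) [102. -90. 159.] slope a,b,h [106.1 -10.3 -26.7]
(348, 176) [ 96. -89. 169.] slope a,b,h [106.3  -9.4 -15.1]
(348, 178) [ 90. -89. 176.] slope a,b,h [105.5  -8.7  -6. ]
(348, 180) [ 85. -88. 177.] slop
[... 971 characters left out ...]
 -91. 127.] slope a,b,h [ 18.3 -10.6  -3.9]
(348, 216) [ 13. -91. 127.] slope a,b,h [ 14.3 -10.6  -1.8]
(348, 218) [  9. -91. 123.] slope a,b,h [  8.7 -10.8  -2.8]
(348, 220) [  2. -89. 137.] slope a,b,h [11.6 -9.5 12.2]
(348, 222) [ -2. -89. 136.] slope a,b,h [ 7.4 -9.4 13.8]
scene
(265, 168) [  21. -112.  302.] slope a,b,h [121.8 -31.8 136.8]
(292, 199) [ 30. -12. 301.] slope a,b,h [128.2  67.9 130.7]
(258, 164) [  22. -135.  298.] slope a,b,h [120.5 -54.7 132.9]
(296, 201) [ 28.  -4. 301.] slope a,b,h [126.4  76.2 132.1]
(261, 247) [ 65. -72. 163.] slope a,b,h [77.7  8.3 -2. ]
(270, 250) [ 50. -65. 152.] slope a,b,h [59.6 15.4 -2.1]
(290, 262) [ 29. -28. 139.] slope a,b,h [34.8 52.3 -1.7]
```

```bash
cat >> h.py <<'E'
Q[0]=.619
from scipy.spatial.transform import Rotation as Ro, Slerp
import json
cy,sy=np.cos(Q[2]),np.sin(Q[2])
RA=np.array([[cy,-sy,0],[sy,cy,0],[0,0,1]])
_z=np.array([s35,0,-c35]); _y=np.array([0,1.,0]); RD=RA@np.c_[np.cross(_y,_z),_y,_z]  # tool square to disc
def dpose(a,b,h): # TCP when tip at disc (a,b,h) in mm
    tip=A2W(dsc(a/1e3,b/1e3,h/1e3))[0]; return tip-RD[:,2]*.008
def seg(p0,R0,p1,R1,n,g):
    """rows from (p0,R0) to (p1,R1); rounding carried forward"""
    sl=Slerp([0,1],Ro.from_matrix([R0,R1])); p=np.array(p0,float); R=np.array(R0); rows=[]
    for i in range(1,n+1):
        t=i/n; pt=p0+(np.array(p1)-p0)*t; Rt=sl(t).as_matrix()
        d=np.round(R.T@(pt-p)*1000,1); w=np.round(Ro.from_matrix(R.T@Rt).as_rotvec(),3)
        rows.append([d.tolist(),w.tolist(),g]); p=p+R@d/1000; R=R@Ro.from_rotvec(w).as_matrix()
    return rows,p,R
def dstate():
    s=ctrl.read_state(); tip=s["tcp_pos"]+s["eef_rot"][:,2]*.008
    x=RA.T@(tip-[Q[0],Q[1],0])-[0,-.08,.12]
    print("t",round(s["time_s"],2),"tcp",np.round(s["tcp_pos"],4),"tip a,b,h mm",np.round(1000*np.array([x[0]*c35+x[2]*s35,x[1],-x[0]*s35+x[2]*c35]),1),
      "F",np.round(s["contact_force"],1),"orient err deg",np.round(np.degrees(Ro.from_matrix(RD.T@s["eef_rot"]).as_rotvec()),2),"j",np.round(s["joint_positions"],1),"w",round(s["gripper_width"],2))
    return s
E
python3 - <<'E'
from h import *
s=dstate(); print(dpose(35,35,150),dpose(35,35,30))
r,p,R=seg(s["tcp_pos"],s["eef_rot"],dpose(31,37,150),RD,20,0); print(json.dumps(r[:10]));print(json.dumps(r[10:]))
E
```

```text
t 0.1 tcp [0.1322 0.5079 0.2388] tip a,b,h mm [-326.5  589.9  363.9] F [-0.3 -0.7  0.4] orient err deg [ 4.88 34.8  15.28] j [ 62.6  18.   85.8   0.   76.3 -12.8] w 1.01
[ 0.55800124 -0.03828761  0.2695012 ] [ 0.62681532 -0.03684616  0.17120295]
[[[-27.3, -21.0, -1.4], [-0.004, -0.03, -0.013], 0], [[-27.1, -21.4, -0.7], [-0.005, -0.031, -0.014], 0], [[-26.7, -21.7, 0.1], [-0.004, -0.03, -0.013], 0], [[-26.5, -22.1, 0.7], [-0.004, -0.03, -0.013], 0], [[-26.1, -22.4, 1.5], [-0.004, -0.031, -0.014], 0], [[-25.8, -22.8, 2.2], [-0.005, -0.03, -0.013], 0], [[-25.4, -23.2, 2.8], [-0.004, -0.031, -0.013], 0], [[-25.0, -23.4, 3.5], [-0.004, -0.03, -0.014], 0], [[-24.5, -23.9, 4.2], [-0.004, -0.03, -0.013], 0], [[-24.1, -24.2, 4.8], [-0.005, -0.031, -0.013], 0]]
[[[-23.6, -24.5, 5.4], [-0.004, -0.03, -0.014], 0], [[-23.2, -24.9, 6.0], [-0.004, -0.03, -0.013], 0], [[-22.5, -25.2, 6.7], [-0.004, -0.031, -0.013], 0], [[-22.1, -25.5, 7.1], [-0.005, -0.03, -0.014], 0], [[-21.5, -25.8, 7.8], [-0.004, -0.03, -0.013], 0], [[-20.8, -26.2, 8.2], [-0.004, -0.031, -0.013], 0], [[-20.3, -26.4, 8.8], [-0.004, -0.03, -0.014], 0], [[-19.7, -26.8, 9.3], [-0.005, -0.031, -0.013], 0], [[-19.0, -27.1, 9.7], [-0.004, -0.03, -0.013], 0], [[-18.3, -27.3, 10.2], [-0.004, -0.03, -0.014], 0]]
```

Emit:
play_rows(
  commands=[
    [[-27,-21,-1],[-0.004,-0.03,-0.013],0],
    [[-27,-21,-1],[-0.005,-0.031,-0.014],0],
    [[-27,-22,0],[-0.004,-0.03,-0.013],0],
    [[-26,-22,1],[-0.004,-0.03,-0.013],0],
    [[-26,-22,1],[-0.004,-0.031,-0.014],0],
    [[-26,-23,2],[-0.005,-0.03,-0.013],0],
    [[-25,-23,3],[-0.004,-0.031,-0.013],0],
    [[-25,-23,4],[-0.004,-0.03,-0.014],0],
    [[-25,-24,4],[-0.004,-0.03,-0.013],0],
    [[-24,-24,5],[-0.005,-0.031,-0.013],0],
  ],
  squeeze=20,
)

```text
time_s: 1.1
tcp_pos: [0.3439, 0.2359, 0.253]
eef_rot: [[-0.946, 0.116, 0.303], [0.117, 0.993, -0.014], [-0.302, 0.022, -0.953]]
contact_force: [0.2, 0.4, -0.9]
gripper_width: -0.002
```

Emit:
play_rows(
  commands=[
    [[-24,-25,5],[-0.004,-0.03,-0.014],0],
    [[-23,-25,6],[-0.004,-0.03,-0.013],0],
    [[-23,-25,7],[-0.004,-0.031,-0.013],0],
    [[-22,-25,7],[-0.005,-0.03,-0.014],0],
    [[-22,-26,8],[-0.004,-0.03,-0.013],0],
    [[-21,-26,8],[-0.004,-0.031,-0.013],0],
    [[-20,-26,9],[-0.004,-0.03,-0.014],0],
    [[-20,-27,9],[-0.005,-0.031,-0.013],0],
    [[-19,-27,10],[-0.004,-0.03,-0.013],0],
    [[-18,-27,10],[-0.004,-0.03,-0.014],0],
  ],
)

```text
time_s: 2.1
tcp_pos: [0.556, -0.0358, 0.2675]
eef_rot: [[-0.818, -0.021, 0.574], [-0.017, 1.0, 0.012], [-0.574, 0.0, -0.819]]
contact_force: [0.4, 1.3, -0.2]
gripper_width: -0.0
```

```bash
python3 - <<'E'
from h import *
s=dstate()
r,p,R=seg(s["tcp_pos"],s["eef_rot"],dpose(31,37,20),RD,9,0); print(json.dumps(r))
E
```

```text
t 2.1 tcp [ 0.556  -0.0358  0.2675] tip a,b,h mm [ 32.2  37.6 149.5] F [ 0.4  1.3 -0.2] orient err deg [-0.02 -0.06  0.01] j [ -21.6    4.9  104.5   20.5   39.5 -125.1] w -0.0
[[[0.2, -0.1, 14.4], [0.0, 0.0, -0.0], 0], [[0.1, -0.0, 14.4], [0.0, 0.0, -0.0], 0], [[0.2, -0.1, 14.4], [0.0, 0.0, -0.0], 0], [[0.1, -0.1, 14.3], [0.0, 0.0, -0.0], 0], [[0.2, -0.0, 14.4], [0.0, 0.001, -0.0], 0], [[0.1, -0.1, 14.4], [0.0, -0.0, -0.0], 0], [[0.1, -0.1, 14.4], [0.0, -0.0, -0.0], 0], [[0.2, -0.0, 14.4], [0.0, -0.0, -0.0], 0], [[0.1, -0.1, 14.4], [0.0, 0.0, -0.0], 0]]
```

Emit:
play_rows(
  commands=[
    [[0,0,15],[0,0,0],0],
    [[0,0,20],[0,0,0],0],
    [[0,0,20],[0,0,0],0],
    [[0,0,20],[0,0,0],0],
    [[0,0,20],[0,0,0],0],
    [[0,0,15],[0,0,0],0],
    [[0,0,10],[0,0,0],0],
    [[0,0,5],[0,0,0],0],
    [[0,0,3],[0,0,0],0],
    [[0,0,0],[0,0,0],0],
  ],
)

```text
time_s: 3.1
tcp_pos: [0.6288, -0.0327, 0.1629]
eef_rot: [[-0.819, -0.021, 0.574], [-0.017, 1.0, 0.013], [-0.574, 0.001, -0.819]]
contact_force: [-0.3, 0.5, 0.7]
gripper_width: -0.001
```

```bash
python3 - <<'E'
from h import *
s=dstate()
p,d=viewer.read_camera("scene"); overlay("scene",p,200,150,360,270,5,"pics/s1.png")
p,d=viewer.read_camera("top"); overlay("top",p,230,150,400,290,4.5,"pics/t1.png")
E
```

```text
t 3.1 tcp [ 0.6288 -0.0327  0.1629] tip a,b,h mm [32.  39.1 22. ] F [-0.3  0.5  0.7] orient err deg [-0.03 -0.02  0.01] j [ -18.    21.2  101.    25.1   26.5 -128.6] w -0.0
```

View pics/s1.png

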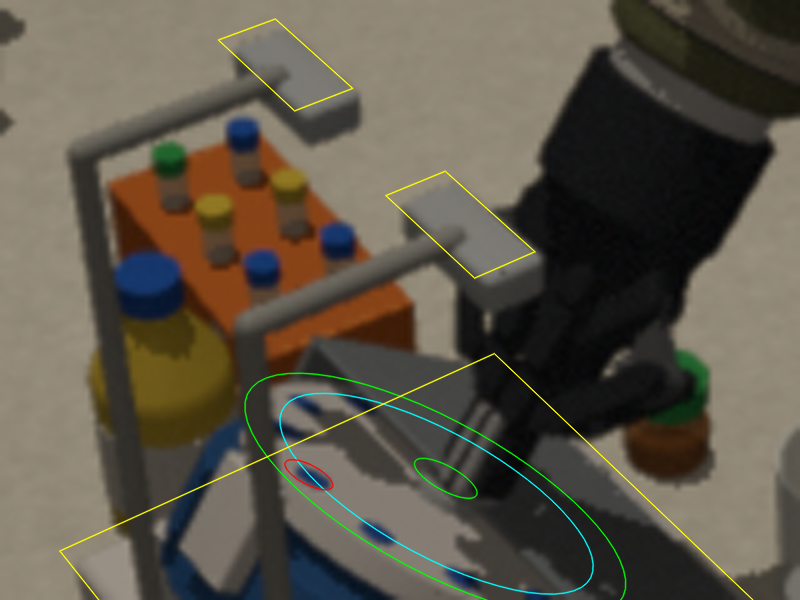

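View pics/t1.png

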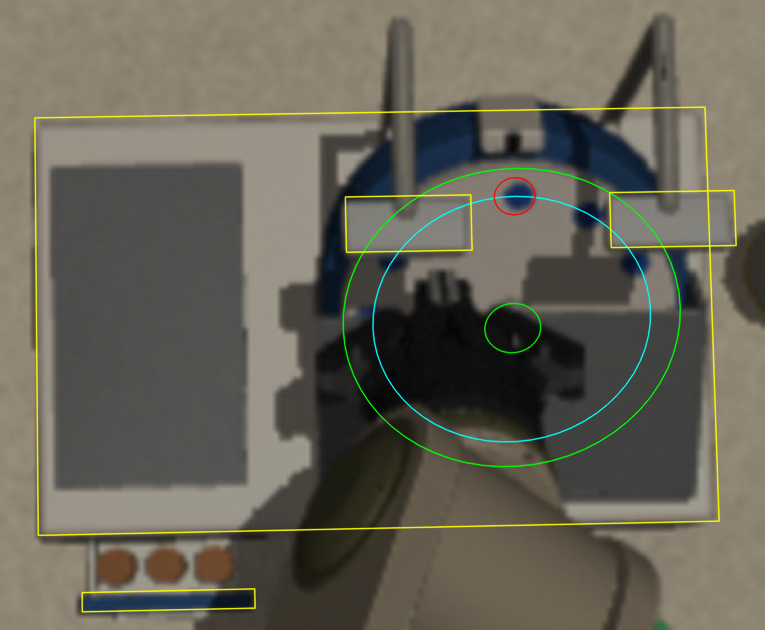

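Emit:
play_rows(
  commands=[
    [[0,0,8],[0,0,0],0],
    [[0,0,6],[0,0,0],0],
    [[0,0,3],[0,0,0],0],
    [[0,0,2],[0,0,0],0],
    [[0,0,2],[0,0,0],0],
    [[0,0,1],[0,0,0],0],
    [[0,0,1],[0,0,0],0],
    [[0,0,0],[0,0,0],0],
    [[0,0,0],[0,0,0],0],
    [[0,0,0],[0,0,0],0],
  ],
)

```text
time_s: 4.2
tcp_pos: [0.642, -0.0325, 0.1441]
eef_rot: [[-0.819, -0.021, 0.574], [-0.017, 1.0, 0.013], [-0.574, 0.001, -0.819]]
contact_force: [0.4, 0.0, 0.3]
gripper_width: -0.0
```

```bash
python3 - <<'E'
from h import *
s=dstate(); tip=s["tcp_pos"]+s["eef_rot"][:,2]*.008
print("Fz tool",s["eef_rot"].T@s["contact_force"])
print(proj("scene",tip),(proj("scene",tip)-[200,150])*5,(proj("top",tip)-[230,150])*4.5)
p,d=viewer.read_camera("scene"); crop(p,260,200,340,260,10,"pics/s2.png")
E
```

```text
t 4.2 tcp [ 0.642  -0.0325  0.1441] tip a,b,h mm [32. 39. -1.] F [0.4 0.  0.3] orient err deg [-0.03 -0.02  0.02] j [ -17.5   24.2   99.8   26.2   24.7 -129.6] w -0.0
Fz tool [-0.5123647  -0.00482391 -0.03189419]
[[286.47710564 258.15301278]] [[432.38552819 540.76506391]] [[432.39910747 264.09261756]]
```

View pics/s2.png

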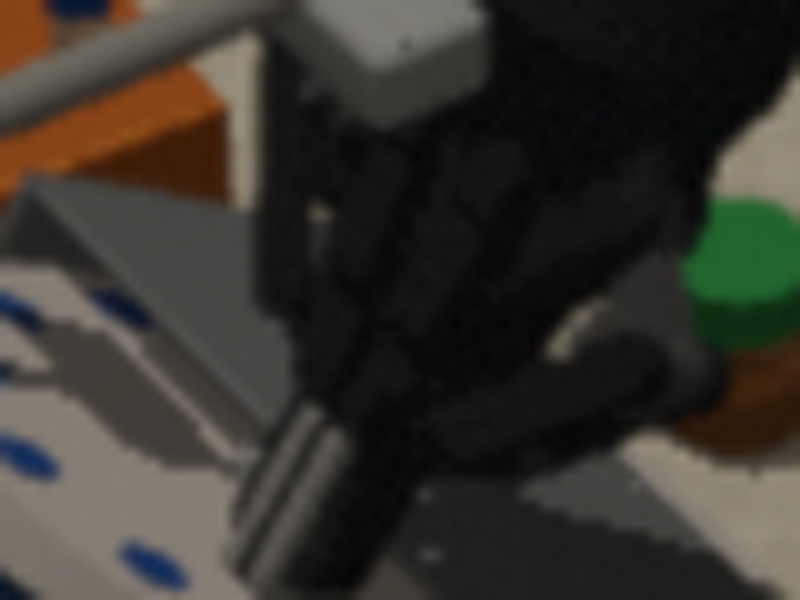

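Emit:
play_rows(
  commands=[
    [[0,0,1],[0,0,0],0],
    [[0,0,1],[0,0,0],0],
    [[0,0,1],[0,0,0],0],
    [[0,0,0],[0,0,0],0],
    [[0,0,0],[0,0,0],0],
    [[0,0,0],[0,0,0],0],
    [[0,0,0],[0,0,0],0],
    [[0,0,0],[0,0,0],0],
    [[0,0,0],[0,0,0],0],
    [[0,0,0],[0,0,0],0],
  ],
)

```text
time_s: 5.25
tcp_pos: [0.6438, -0.0324, 0.1416]
eef_rot: [[-0.819, -0.021, 0.574], [-0.017, 1.0, 0.013], [-0.574, 0.001, -0.819]]
contact_force: [-0.7, 0.3, 1.6]
gripper_width: 0.002
```

```bash
sed -i 's/^Q\[0\]=.619/Q[0]=.616/' h.py; python3 - <<'E'
from h import *
s=dstate(); print("Fz tool",s["eef_rot"].T@s["contact_force"])
E
```

```text
t 5.25 tcp [ 0.6438 -0.0324  0.1416] tip a,b,h mm [34.4 39.  -5.8] F [-0.7  0.3  1.6] orient err deg [-0.03 -0.02  0.02] j [ -17.4   24.6   99.6   26.4   24.4 -129.7] w 0.0
Fz tool [-0.39102418  0.33936849 -1.72790426]
```

```bash
python3 - <<'E'
import numpy as np
r=51; a=49; 
for d in [3,5]+[6]*14+[4,2]:
    t0,t1=np.radians([a,a-d]); a-=d
    print([round(-r*(np.cos(t1)-np.cos(t0)),1),round(r*(np.sin(t1)-np.sin(t0)),1)],end=" ")
E
```

```text
[np.float64(-2.0), np.float64(-1.8)] [np.float64(-3.1), np.float64(-3.2)] [np.float64(-3.3), np.float64(-4.2)] [np.float64(-2.8), np.float64(-4.5)] [np.float64(-2.3), np.float64(-4.8)] [np.float64(-1.8), np.float64(-5.0)] [np.float64(-1.3), np.float64(-5.2)] [np.float64(-0.7), np.float64(-5.3)] [np.float64(-0.2), np.float64(-5.3)] [np.float64(0.4), np.float64(-5.3)] [np.float64(0.9), np.float64(-5.3)] [np.float64(1.5), np.float64(-5.1)] [np.float64(2.0), np.float64(-4.9)] [np.float64(2.5), np.float64(-4.7)] [np.float64(3.0), np.float64(-4.4)] [np.float64(3.4), np.float64(-4.1)] [np.float64(2.5), np.float64(-2.5)] [np.float64(1.3), np.float64(-1.2)]
```

Emit:
play_rows(
  commands=[
    [[0,0,2],[0,0,0],0],
    [[0,0,2],[0,0,0],0],
    [[-2,-2,0],[0,0,0],0],
    [[-3,-3,0],[0,0,0],0],
    [[-3.3,-4.2,0],[0,0,0],0],
    [[-2.8,-4.5,0],[0,0,0],0],
    [[-2.3,-4.8,0],[0,0,0],0],
    [[-1.8,-5,0],[0,0,0],0],
    [[-1.3,-5.2,0],[0,0,0],0],
    [[-0.7,-5.3,0],[0,0,0],0],
  ],
)

```text
time_s: 6.25
tcp_pos: [0.6609, -0.0666, 0.1482]
eef_rot: [[-0.819, -0.021, 0.574], [-0.017, 1.0, 0.012], [-0.574, 0.001, -0.819]]
contact_force: [-2.8, -0.3, 2.5]
gripper_width: -0.003
```

```bash
python3 - <<'E'
from h import *
s=dstate(); print("F tool",s["eef_rot"].T@s["contact_force"])
p,d=viewer.read_camera("scene"); crop(p,200,180,320,270,6.6,"pics/s3.png")
E
```

```text
t 6.25 tcp [ 0.6609 -0.0666  0.1482] tip a,b,h mm [51.7  4.5 -9.8] F [-2.8 -0.3  2.5] orient err deg [-0.03 -0.02  0.02] j [ -20.5   26.3   95.8   27.3   27.6 -132.6] w -0.0
F tool [ 0.86663675 -0.19746047 -3.66252466]
```

View pics/s3.png

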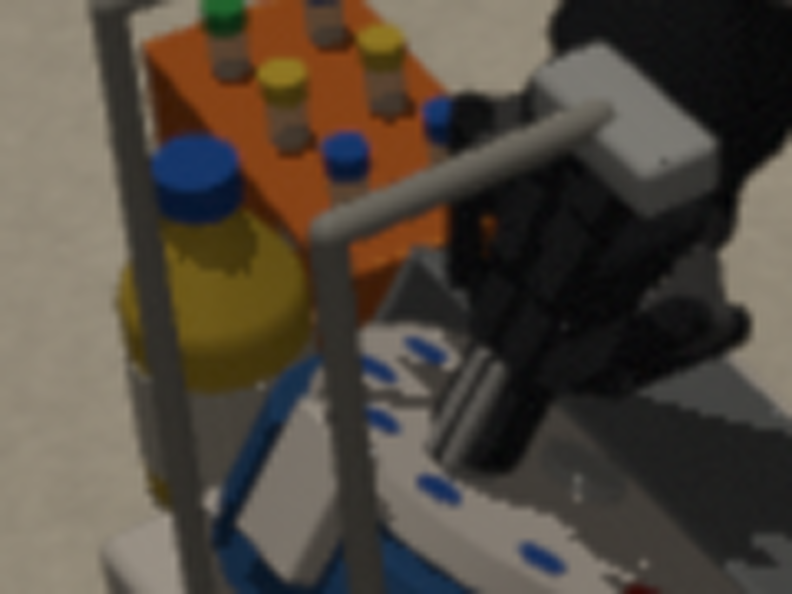

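The finger presses at about 3.7 N and the disc is turning with it. The red mark is just coming out at crop (645, 590), on the left side of the disc, so I keep turning this way.

Emit:
play_rows(
  commands=[
    [[-0.2,-5.3,0],[0,0,0],0],
    [[0.4,-5.3,0],[0,0,0],0],
    [[0.9,-5.3,0],[0,0,0],0],
    [[1.5,-5.1,0],[0,0,0],0],
    [[2,-4.9,0],[0,0,0],0],
    [[2.5,-4.7,0],[0,0,0],0],
    [[3,-4.4,0],[0,0,0],0],
    [[3,-3.5,0],[0,0,0],0],
    [[1.5,-1.5,0],[0,0,0],0],
    [[0,0,0],[0,0,0],0],
  ],
)

```text
time_s: 7.3
tcp_pos: [0.6496, -0.1066, 0.1396]
eef_rot: [[-0.819, -0.021, 0.574], [-0.016, 1.0, 0.012], [-0.574, 0.001, -0.819]]
contact_force: [-2.1, 0.4, 2.7]
gripper_width: -0.0
```

```bash
python3 - <<'E'
from h import *
s=dstate(); print("F tool",s["eef_rot"].T@s["contact_force"])
p,d=viewer.read_camera("scene"); overlay("scene",p,200,180,320,270,6.6,"pics/s4.png")
p,d=viewer.read_camera("top"); overlay("top",p,280,160,400,250,6.6,"pics/t4.png")
E
```

```text
t 7.3 tcp [ 0.6496 -0.1066  0.1396] tip a,b,h mm [ 36.8 -35.3  -9.8] F [-2.1  0.4  2.7] orient err deg [-0.01 -0.01  0.04] j [ -25.1   26.6   96.9   32.5   28.3 -141.3] w -0.0
F tool [ 0.14709334  0.44260476 -3.44120562]
```

View pics/s4.png

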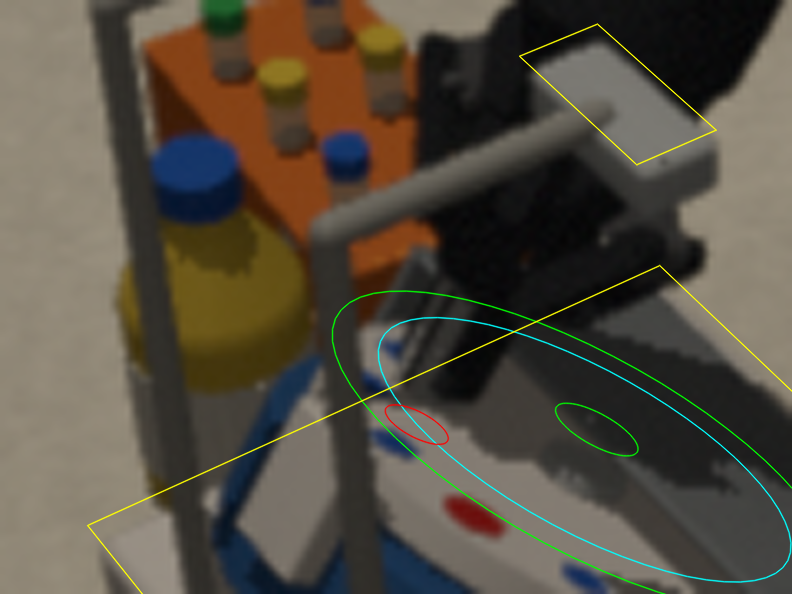

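View pics/t4.png

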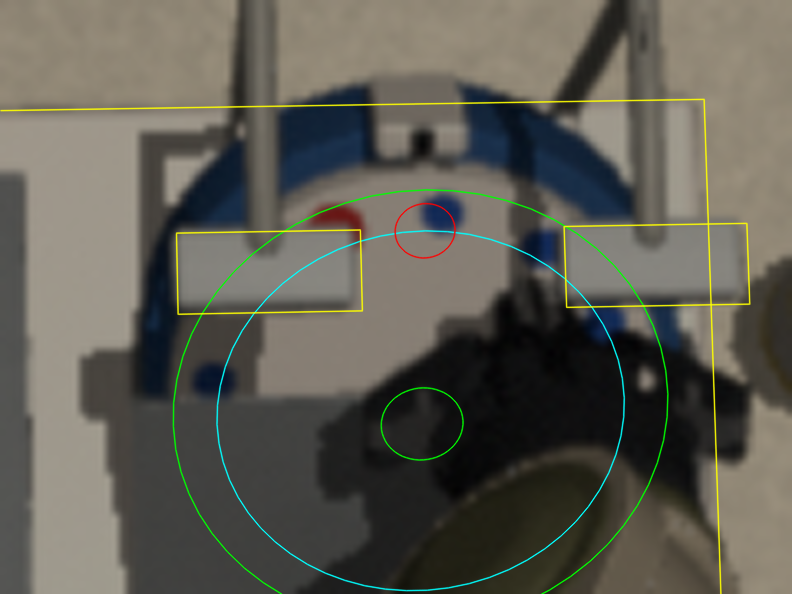

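```bash
cat >> h.py <<'E'
def ondisc(n,u,v,h):
    o,d=ray(n,u,v); o=RA.T@(o-[Q[0],Q[1],0])-[0,-.08,.12]; d=RA.T@d
    nn=np.array([-s35,0,c35]); P=o+d*(h/1e3-o@nn)/(d@nn)
    a,b=P[0]*c35+P[2]*s35,P[1]; return round(1000*a,1),round(1000*b,1),"r",round(1000*np.hypot(a,b),1),"ang left",round(np.degrees(np.arctan2(b,a)),1)
E
python3 - <<'E'
from h import *
S=lambda u,v:(200+(u+.5)/6.6-.5,180+(v+.5)/6.6-.5); T=lambda u,v:(280+(u+.5)/6.6-.5,160+(v+.5)/6.6-.5)
for h in(-9.8,-6,-3):
  print(h,"scene red",ondisc("scene",*S(474,517),h),"blue next",ondisc("scene",*S(394,443),h),ondisc("scene",*S(585,578),h))
  print("  top blue",ondisc("top",*T(443,213),h),ondisc("top",*T(215,380),h),"redpart",ondisc("top",*T(345,215),h), "pointer(h+?)",ondisc("top",*T(423,145),h+6))
E
```

```text
-9.8 scene red (np.float64(64.4), np.float64(31.9), 'r', np.float64(71.9), 'ang left', np.float64(26.3)) blue next (np.float64(69.7), np.float64(-4.6), 'r', np.float64(69.9), 'ang left', np.float64(-3.8)) (np.float64(40.8), np.float64(59.0), 'r', np.float64(71.8), 'ang left', np.float64(55.3))
  top blue (np.float64(71.7), np.float64(-6.9), 'r', np.float64(72.0), 'ang left', np.float64(-5.5)) (np.float64(10.0), np.float64(70.2), 'r', np.float64(70.9), 'ang left', np.float64(81.9)) redpart (np.float64(71.6), np.float64(26.0), 'r', np.float64(76.1), 'ang left', np.float64(20.0)) pointer(h+?) (np.float64(99.3), np.float64(0.8), 'r', np.float64(99.3), 'ang left', np.float64(0.5))
-6 scene red (np.float64(71.3), np.float64(38.0), 'r', np.float64(80.8), 'ang left', np.float64(28.1)) blue next (np.float64(76.5), np.float64(2.0), 'r', np.float64(76.5), 'ang left', np.float64(1.5)) (np.float64(47.9), np.float64(65.0), 'r', np.float64(80.7), 'ang left', np.float64(53.6))
  top blue (np.float64(73.5), np.float64(-6.6), 'r', np.float64(73.8), 'ang left', np.float64(-5.1)) (np.float64(12.0), np.f
[... 250 characters left out ...]
 np.float64(0.7))
-3 scene red (np.float64(76.6), np.float64(42.9), 'r', np.float64(87.8), 'ang left', np.float64(29.3)) blue next (np.float64(81.8), np.float64(7.2), 'r', np.float64(82.1), 'ang left', np.float64(5.0)) (np.float64(53.4), np.float64(69.6), 'r', np.float64(87.8), 'ang left', np.float64(52.5))
  top blue (np.float64(74.9), np.float64(-6.3), 'r', np.float64(75.1), 'ang left', np.float64(-4.8)) (np.float64(13.6), np.float64(70.3), 'r', np.float64(71.6), 'ang left', np.float64(79.1)) redpart (np.float64(74.7), np.float64(26.5), 'r', np.float64(79.3), 'ang left', np.float64(19.5)) pointer(h+?) (np.float64(102.4), np.float64(1.4), 'r', np.float64(102.4), 'ang left', np.float64(0.8))
```

Emit:
play_rows(
  commands=[
    [[0,0,-4],[0,0,0],0],
    [[0,0,-8],[0,0,0],0],
    [[-5,18,0],[0,0,0],0],
    [[-5,18,0],[0,0,0],0],
    [[-3,10,0],[0,0,0],0],
    [[0,0,5],[0,0,0],0],
    [[0,0,3],[0,0,0],0],
    [[0,0,2],[0,0,0],0],
    [[0,0,2],[0,0,0],0],
    [[0,0,0],[0,0,0],0],
  ],
)

```text
time_s: 8.4
tcp_pos: [0.6594, -0.0606, 0.147]
eef_rot: [[-0.819, -0.02, 0.574], [-0.016, 1.0, 0.012], [-0.574, 0.001, -0.819]]
contact_force: [-2.5, -0.4, 2.8]
gripper_width: 0.001
```

```bash
python3 - <<'E'
from h import *
s=dstate(); print("F tool",s["eef_rot"].T@s["contact_force"])
p,d=viewer.read_camera("scene"); crop(p,200,180,320,270,6.6,"pics/s5.png")
E
```

```text
t 8.4 tcp [ 0.6594 -0.0606  0.147 ] tip a,b,h mm [49.9 10.5 -9.9] F [-2.5 -0.4  2.8] orient err deg [-0.01 -0.01  0.04] j [ -19.9   26.1   96.2   27.    27.1 -131.9] w 0.0
F tool [ 0.38691085 -0.39687637 -3.74783153]
```

View pics/s5.png

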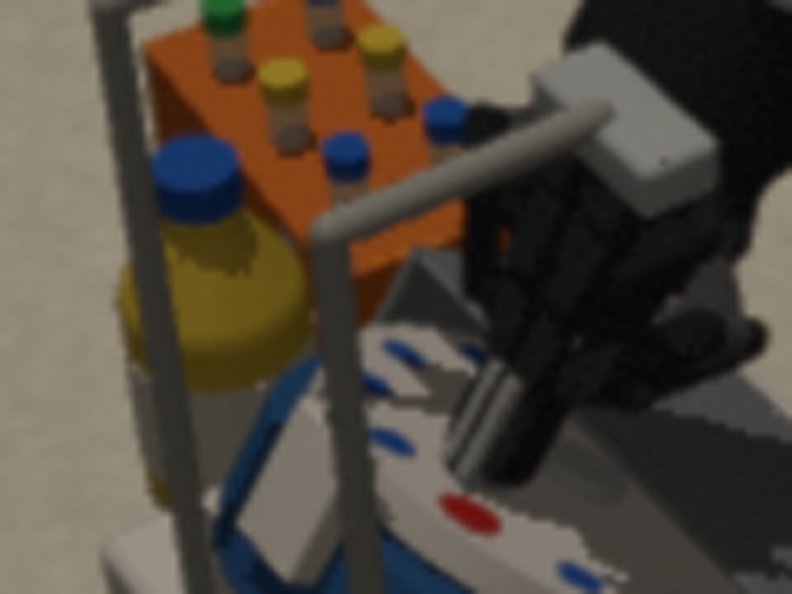

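Emit:
play_rows(
  commands=[
    [[-0.3,-1.8,0],[0,0,0],0],
    [[-0.5,-3.6,0],[0,0,0],0],
    [[-0.3,-4.4,0],[0,0,0],0],
    [[0.1,-4.4,0],[0,0,0],0],
    [[0.4,-3.6,0],[0,0,0],0],
    [[0.5,-2.7,0],[0,0,0],0],
    [[0.3,-1.6,0],[0,0,0],0],
    [[0.1,-0.4,0],[0,0,0],0],
    [[0,0,0],[0,0,0],0],
    [[0,0,0],[0,0,0],0],
  ],
)

```text
time_s: 9.45
tcp_pos: [0.6596, -0.0826, 0.147]
eef_rot: [[-0.819, -0.021, 0.574], [-0.017, 1.0, 0.012], [-0.574, 0.0, -0.819]]
contact_force: [-1.4, -0.7, 3.2]
gripper_width: -0.003
```

```bash
python3 - <<'E'
from h import *
s=dstate(); print("F tool",s["eef_rot"].T@s["contact_force"])
p,d=viewer.read_camera("scene"); crop(p,200,180,320,270,6.6,"pics/s6.png")
p,d=viewer.read_camera("top"); crop(p,280,160,400,250,6.6,"pics/t6.png")
E
```

```text
t 9.45 tcp [ 0.6596 -0.0826  0.147 ] tip a,b,h mm [ 49.7 -11.5  -9.8] F [-1.4 -0.7  3.2] orient err deg [-0.03 -0.02  0.01] j [ -22.2   26.5   95.6   28.9   28.2 -135.5] w -0.0
F tool [-0.65273229 -0.66350775 -3.43998165]
```

View pics/s6.png

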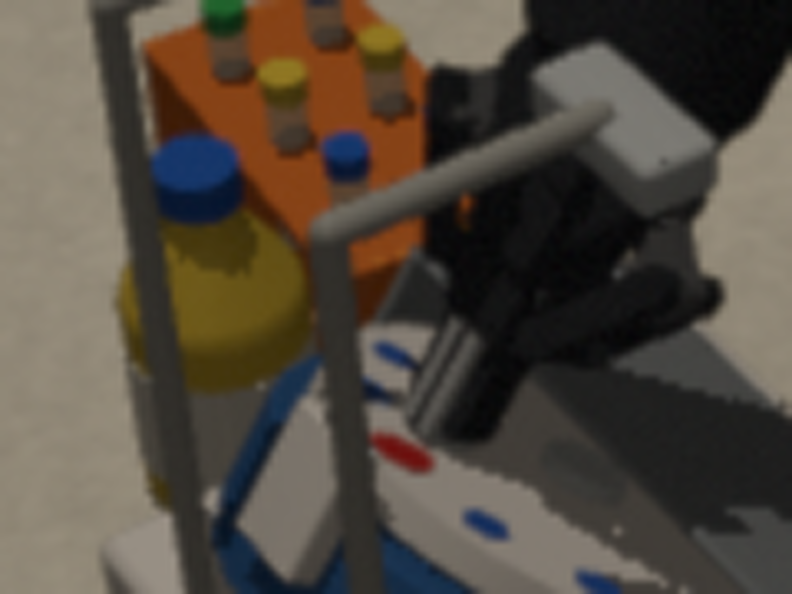

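View pics/t6.png

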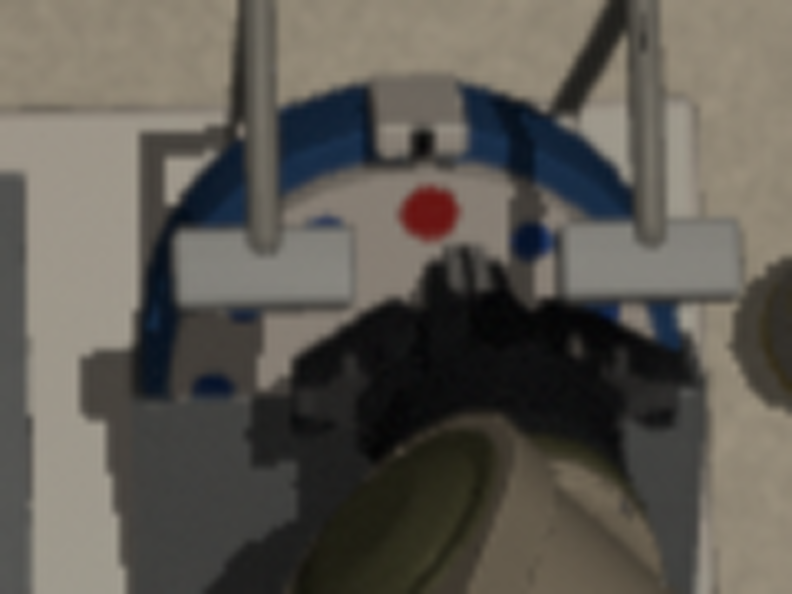

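```bash
python3 - <<'E'
from h import *
S=lambda u,v:(200+(u+.5)/6.6-.5,180+(v+.5)/6.6-.5); T=lambda u,v:(280+(u+.5)/6.6-.5,160+(v+.5)/6.6-.5)
print(ondisc("scene",*S(403,453),-9.8),ondisc("top",*T(430,213),-9.8),ondisc("top",*T(423,142),-4),ondisc("top",*T(417,115),-4))
E
```

```text
(np.float64(69.8), np.float64(0.5), 'r', np.float64(69.8), 'ang left', np.float64(0.4)) (np.float64(71.8), np.float64(-2.5), 'r', np.float64(71.8), 'ang left', np.float64(-2.0)) (np.float64(100.3), np.float64(0.8), 'r', np.float64(100.3), 'ang left', np.float64(0.5)) (np.float64(110.0), np.float64(3.0), 'r', np.float64(110.1), 'ang left', np.float64(1.6))
```

Emit:
play_rows(
  commands=[
    [[0,0,-1.5],[0,0,0],0],
    [[0,0,-3],[0,0,0],0],
    [[0,0,-8],[0,0,0],0],
    [[0,0,-15],[0,0,0],0],
    [[0,0,-25],[0,0,0],0],
    [[0,0,-30],[0,0,0],0],
    [[0,0,-30],[0,0,0],0],
    [[0,0,-30],[0,0,0],0],
    [[0,0,-20],[0,0,0],0],
    [[0,0,-10],[0,0,0],0],
  ],
)

```text
time_s: 10.55
tcp_pos: [0.56, -0.0848, 0.2902]
eef_rot: [[-0.818, -0.021, 0.575], [-0.017, 1.0, 0.011], [-0.575, -0.001, -0.818]]
contact_force: [-0.6, -0.7, -0.7]
gripper_width: 0.001
```

```bash
python3 - <<'E'
from h import *
s=dstate()
p,d=viewer.read_camera("scene"); crop(p,200,180,320,270,6.6,"pics/s7.png")
p,d=viewer.read_camera("top"); crop(p,280,160,400,250,6.6,"pics/t7.png")
E
```

```text
t 10.55 tcp [ 0.56   -0.0848  0.2902] tip a,b,h mm [ 50.2 -11.6 164.7] F [-0.6 -0.7 -0.7] orient err deg [ 0.04 -0.13 -0.01] j [ -27.7    5.1  100.8   23.1   44.9 -131.1] w 0.0
```

View pics/s7.png

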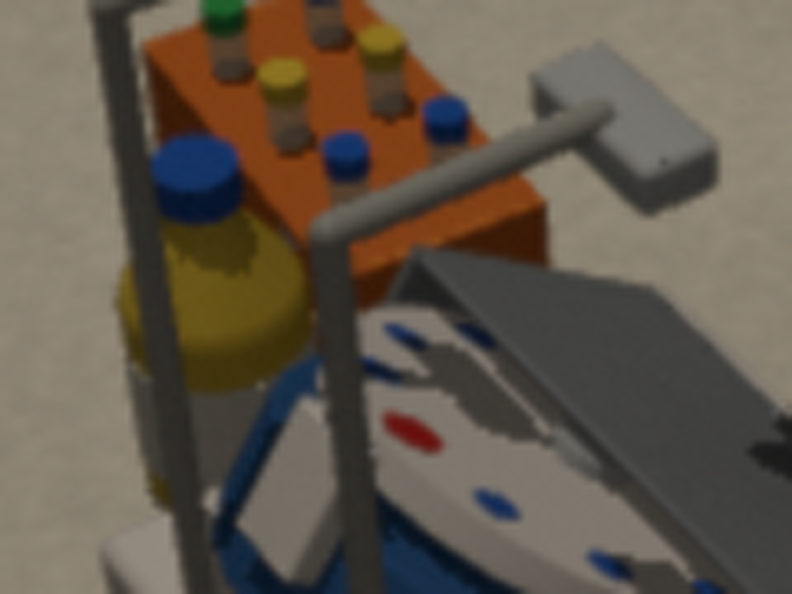

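View pics/t7.png

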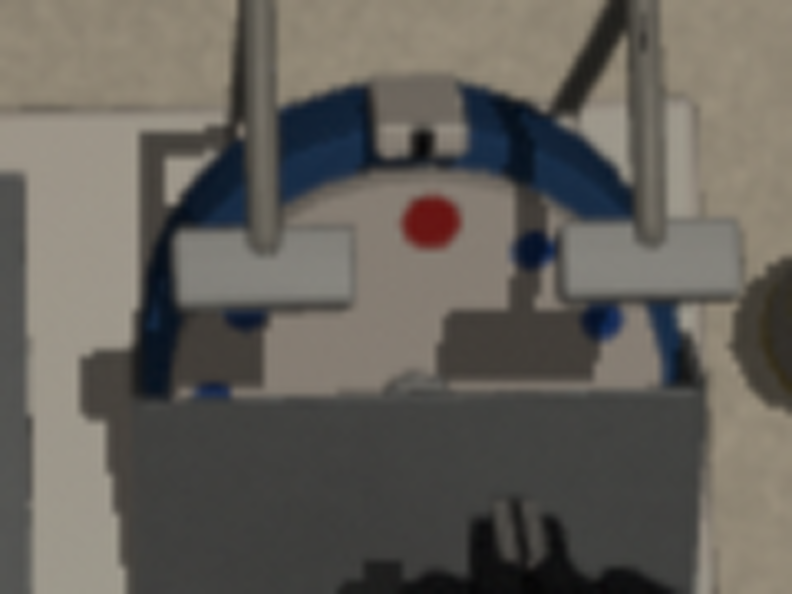

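The red mark now sits at crop (431, 222), with the pointer at (423, 142) and the hub at about (417, 388). That leaves it about 3 mm off the pointer line, and the finger is clear of the disc. The tray is next.

```bash
python3 - <<'E'
from h import *
s=dstate(); RV=RA@np.diag([-1.,1,-1])
D=np.load("pics/top0.npy")
T=lambda u,v:(230+(u+.5)/4.5-.5,150+(v+.5)/4.5-.5)
print("tray front top edge L,R",onz("top",*T(79,612),.056),onz("top",*T(251,607),.056))
P=A2W([-.14,.0985,0])[0]; print(P)
tgt=A2W([-.14-.011-.03,.0985,.2])[0]; tgt[2]=.2
r,p,R=seg(s["tcp_pos"],s["eef_rot"],tgt,RV,10,0); print(tgt,p);print(json.dumps(r))
E
```

```text
t 10.65 tcp [ 0.5605 -0.0849  0.2894] tip a,b,h mm [ 50.1 -11.7 163.7] F [-0.1 -0.4 -1. ] orient err deg [ 0.03 -0.11  0.  ] j [ -27.6    5.2  100.7   23.1   44.8 -131.1] w -0.0
tray front top edge L,R [0.47568208 0.14998637 0.056     ] [0.47820784 0.06042313 0.056     ]
[0.47396788 0.10354646 0.        ]
[0.43297687 0.10268782 0.2       ] [0.43300207 0.10266713 0.19995885]
[[[15.2, 19.0, 0.2], [-0.0, 0.061, -0.0], 0], [[15.3, 19.0, 1.1], [-0.0, 0.062, -0.0], 0], [[15.1, 19.1, 2.1], [-0.0, 0.061, -0.0], 0], [[14.9, 19.0, 3.0], [-0.0, 0.061, -0.0], 0], [[14.8, 19.0, 3.9], [-0.0, 0.061, -0.0], 0], [[14.4, 19.0, 4.8], [-0.0, 0.062, -0.0], 0], [[14.2, 19.1, 5.6], [-0.0, 0.061, -0.0], 0], [[13.8, 19.0, 6.6], [-0.0, 0.061, -0.0], 0], [[13.3, 19.0, 7.3], [-0.0, 0.061, -0.0], 0], [[12.9, 19.0, 8.2], [-0.0, 0.062, -0.0], 0]]
```

Emit:
play_rows(
  commands=[
    [[15,19,0],[0,0.061,0],0],
    [[15,19,1],[0,0.062,0],0],
    [[15,19,2],[0,0.061,0],0],
    [[15,19,3],[0,0.061,0],0],
    [[15,19,4],[0,0.061,0],0],
    [[15,19,5],[0,0.062,0],0],
    [[14,19,6],[0,0.061,0],0],
    [[14,19,6],[0,0.061,0],0],
    [[13,19,7],[0,0.061,0],0],
    [[13,19,8],[0,0.062,0],0],
  ],
)

```text
time_s: 11.65
tcp_pos: [0.432, 0.1036, 0.1987]
eef_rot: [[-1.0, -0.021, -0.006], [-0.021, 1.0, 0.0], [0.006, 0.001, -1.0]]
contact_force: [0.9, 0.9, -0.3]
gripper_width: 0.0
```

```bash
python3 - <<'E'
from h import *
s=dstate(); RV=RA@np.diag([-1.,1,-1])
print("err",np.degrees(Ro.from_matrix(s["eef_rot"].T@RV).as_rotvec()))
tgt=np.array([.433,.105,.036])
r,p,R=seg(s["tcp_pos"],s["eef_rot"],tgt,RV,10,0); print(json.dumps(r))
p,d=viewer.read_camera("top"); crop(p,230,200,400,330,4.5,"pics/t8.png")
E
```

```text
t 11.65 tcp [0.432  0.1036 0.1987] tip a,b,h mm [-108.5  179.4  162.3] F [ 0.9  0.9 -0.3] orient err deg [-4.000e-02  3.535e+01 -2.000e-02] j [ -1.7  10.2 102.2   0.   68.  -92.9] w 0.0
err [ 0.03430104 -0.35095484  0.02681445]
[[[-0.2, 0.1, 16.3], [0.0, -0.001, 0.0], 0], [[-0.2, 0.2, 16.2], [0.0, -0.0, 0.0], 0], [[-0.2, 0.1, 16.3], [0.0, -0.001, 0.0], 0], [[-0.1, 0.1, 16.3], [0.0, -0.0, 0.0], 0], [[-0.2, 0.1, 16.2], [0.0, -0.001, 0.0], 0], [[-0.2, 0.2, 16.3], [0.0, -0.001, 0.0], 0], [[-0.1, 0.1, 16.3], [0.0, -0.0, 0.0], 0], [[-0.1, 0.1, 16.2], [0.0, -0.001, 0.0], 0], [[-0.1, 0.2, 16.3], [0.001, -0.001, 0.0], 0], [[-0.2, 0.1, 16.3], [-0.0, -0.0, 0.0], 0]]
```

View pics/t8.png

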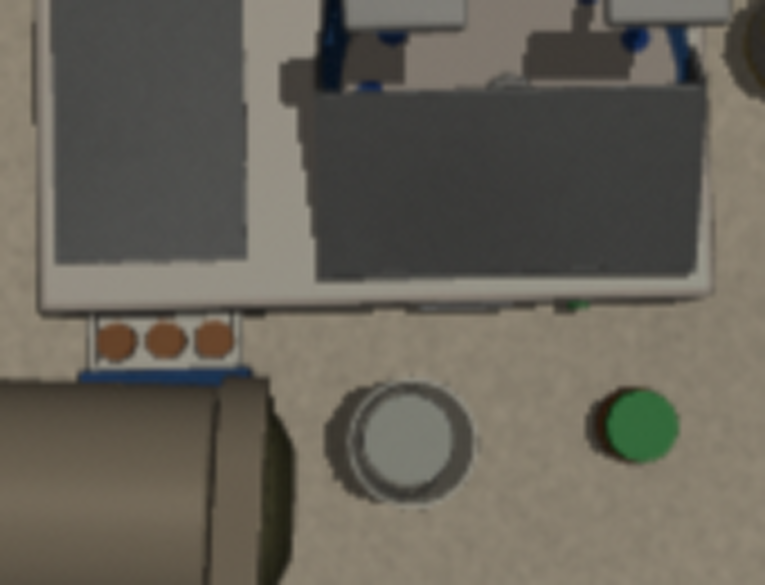

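Emit:
play_rows(
  commands=[
    [[0,0,10],[0,-0.003,0],0],
    [[0,0,20],[0,-0.003,0],0],
    [[0,0,25],[0,0,0],0],
    [[0,0,25],[0,0,0],0],
    [[0,0,25],[0,0,0],0],
    [[0,0,20],[0,0,0],0],
    [[0,0,18],[0,0,0],0],
    [[0,0,12],[0,0,0],0],
    [[0,0,6],[0,0,0],0],
    [[0,0,2],[0,0,0],0],
  ],
)

```text
time_s: 12.7
tcp_pos: [0.4331, 0.1023, 0.0363]
eef_rot: [[-1.0, -0.02, 0.004], [-0.02, 1.0, 0.001], [-0.004, 0.001, -1.0]]
contact_force: [-0.1, 0.6, 0.7]
gripper_width: -0.002
```

```bash
python3 - <<'E'
from h import *
s=dstate()
p,d=viewer.read_camera("scene"); crop(p,320,220,480,340,5,"pics/s9.png"); cv2.imwrite("pics/s9f.png",p)
E
```

```text
t 12.7 tcp [0.4331 0.1023 0.0363] tip a,b,h mm [-200.7  178.1   28.7] F [-0.1  0.6  0.7] orient err deg [-3.000e-02  3.479e+01  4.000e-02] j [-1.900e+00  2.480e+01  1.119e+02  1.000e-01  4.310e+01 -9.310e+01] w -0.0
```

View pics/s9.png

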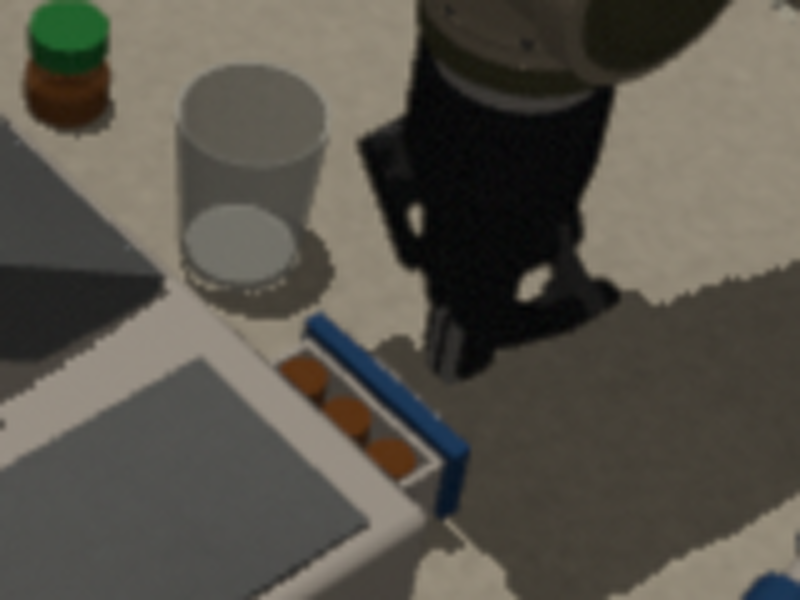

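The fingers stand in front of the blue panel, with clear space to the beaker on the right.

Emit:
play_rows(
  commands=[
    [[-10,0,0],[0,0,0],0],
    [[-10,0,0],[0,0,0],0],
    [[-6,0,0],[0,0,0],0],
    [[-4,0,0],[0,0,0],0],
    [[-4,0,0],[0,0,0],0],
    [[-4,0,0],[0,0,0],0],
    [[-4,0,0],[0,0,0],0],
    [[-4,0,0],[0,0,0],0],
    [[-4,0,0],[0,0,0],0],
    [[-2,0,0],[0,0,0],0],
  ],
)

```text
time_s: 13.75
tcp_pos: [0.4853, 0.1039, 0.0372]
eef_rot: [[-1.0, -0.021, 0.004], [-0.021, 1.0, 0.001], [-0.004, 0.001, -1.0]]
contact_force: [-3.9, 0.8, 0.6]
gripper_width: -0.001
```

```bash
python3 - <<'E'
from h import *
s=dstate()
p,d=viewer.read_camera("scene"); crop(p,320,220,480,340,5,"pics/s10.png")
E
```

```text
t 13.75 tcp [0.4853 0.1039 0.0372] tip a,b,h mm [-157.4  178.7   -0.6] F [-3.9  0.8  0.6] orient err deg [-4.000e-02  3.479e+01  1.000e-02] j [-1.500e+00  2.950e+01  1.033e+02  1.000e-01  4.700e+01 -9.270e+01] w -0.0
```

View pics/s10.png

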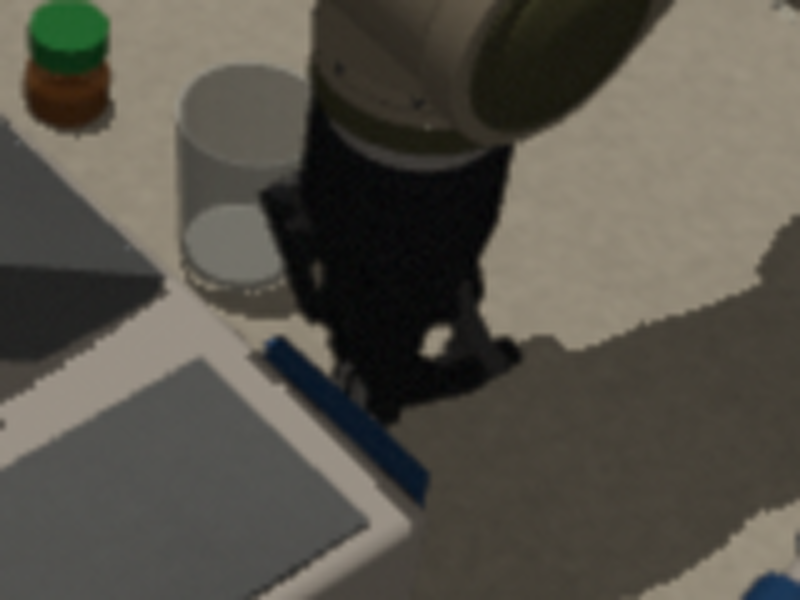

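Emit:
play_rows(
  commands=[
    [[-1,0,0],[0,0,0],0],
    [[-1,0,0],[0,0,0],0],
    [[-1,0,0],[0,0,0],0],
    [[-1,0,0],[0,0,0],0],
    [[-1,0,0],[0,0,0],0],
    [[0,0,0],[0,0,0],0],
    [[0,0,0],[0,0,0],0],
    [[0,0,0],[0,0,0],0],
    [[0,0,0],[0,0,0],0],
    [[0,0,0],[0,0,0],0],
  ],
)

```text
time_s: 14.8
tcp_pos: [0.4901, 0.104, 0.0372]
eef_rot: [[-1.0, -0.021, 0.004], [-0.021, 1.0, 0.001], [-0.004, 0.001, -1.0]]
contact_force: [-4.6, 1.6, -0.7]
gripper_width: -0.001
```

Emit:
play_rows(
  commands=[
    [[-1,0,0],[0,0,0],0],
    [[0,0,0],[0,0,0],0],
    [[-1,0,0],[0,0,0],0],
    [[0,0,0],[0,0,0],0],
    [[-0.5,0,0],[0,0,0],0],
    [[0,0,0],[0,0,0],0],
    [[0,0,0],[0,0,0],0],
    [[0,0,0],[0,0,0],0],
    [[0,0,0],[0,0,0],0],
    [[0,0,0],[0,0,0],0],
  ],
)

```text
time_s: 15.8
tcp_pos: [0.4926, 0.104, 0.0372]
eef_rot: [[-1.0, -0.021, 0.004], [-0.021, 1.0, 0.001], [-0.004, 0.001, -1.0]]
contact_force: [-5.5, 1.9, -1.4]
gripper_width: -0.006
```

Emit:
play_rows(
  commands=[
    [[-1,0,0],[0,0,0],0],
    [[0,0,0],[0,0,0],0],
    [[-0.5,0,0],[0,0,0],0],
    [[0,0,0],[0,0,0],0],
    [[0,0,0],[0,0,0],0],
    [[0,0,0],[0,0,0],0],
    [[0,0,0],[0,0,0],0],
    [[0,0,0],[0,0,0],0],
    [[0,0,0],[0,0,0],0],
    [[0,0,0],[0,0,0],0],
  ],
)

```text
time_s: 16.8
tcp_pos: [0.4929, 0.104, 0.0372]
eef_rot: [[-1.0, -0.021, 0.001], [-0.021, 1.0, 0.001], [-0.001, 0.001, -1.0]]
contact_force: [-10.7, -0.3, 3.9]
gripper_width: -0.001
```

```bash
python3 - <<'E'
from h import *
s=dstate()
p,d=viewer.read_camera("scene"); crop(p,320,220,480,340,5,"pics/s11.png")
for x in(.029,.023,.018): print(x,(proj("scene",A2W([[-.14+x,.1435,.056],[-.14+x,.0535,.056]]))-[320,220])*5)
E
```

```text
t 16.8 tcp [0.4929 0.104  0.0372] tip a,b,h mm [-151.2  178.6   -4.9] F [-10.7  -0.3   3.9] orient err deg [-3.000e-02  3.496e+01 -1.000e-02] j [ -1.4  30.3 101.9   0.   47.8 -92.7] w -0.0
0.029 [[407.91178866 467.71841299]
 [257.32840366 325.54291808]]
0.023 [[419.40356975 460.63819727]
 [268.6172139  319.17980139]]
0.018 [[428.93355395 454.7666667 ]
 [277.98118725 313.90164951]]
```

View pics/s11.png

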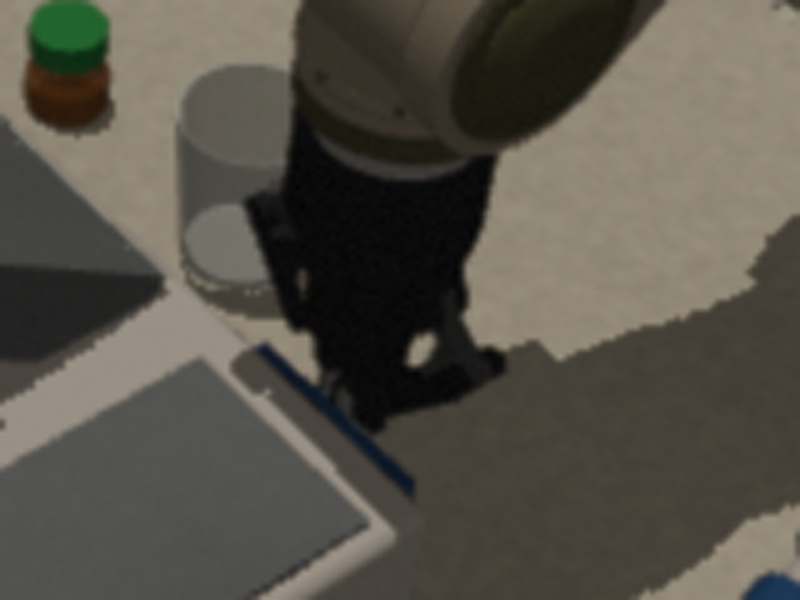

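The force jumped to 11 N while the TCP stood still, so the tray is at its stop. I back off now.

Emit:
play_rows(
  commands=[
    [[2,0,0],[0,0,0],0],
    [[3,0,0],[0,0,0],0],
    [[4,0,0],[0,0,0],0],
    [[5,0,0],[0,0,0],0],
    [[8,0,0],[0,0,0],0],
    [[10,0,0],[0,0,0],0],
    [[10,0,0],[0,0,0],0],
    [[10,0,0],[0,0,0],0],
    [[5,0,0],[0,0,0],0],
    [[0,0,0],[0,0,0],0],
  ],
)

```text
time_s: 17.85
tcp_pos: [0.4367, 0.1029, 0.0372]
eef_rot: [[-1.0, -0.021, 0.004], [-0.021, 1.0, 0.001], [-0.004, 0.001, -1.0]]
contact_force: [0.3, -0.2, 0.5]
gripper_width: 0.001
```

Emit:
play_rows(
  commands=[
    [[0,0,-10],[0,0,0],0],
    [[0,0,-20],[0,0,0],0],
    [[0,0,-25],[0,0,0],0],
    [[0,0,-25],[0,0,0],0],
    [[5,10,-25],[0,0,0],0],
    [[5,20,-25],[0,0,0],0],
    [[5,30,-25],[0,0,0],0],
    [[5,30,-10],[0,0,0],0],
    [[0,30,0],[0,0,0],0],
    [[0,20,0],[0,0,0],0],
  ],
)

```text
time_s: 18.85
tcp_pos: [0.4136, 0.244, 0.2034]
eef_rot: [[-1.0, -0.022, 0.006], [-0.022, 1.0, 0.001], [-0.006, 0.001, -1.0]]
contact_force: [-0.0, 0.4, 0.1]
gripper_width: 0.003
```

```bash
python3 - <<'E'
from h import *
s=dstate()
p,d=viewer.read_camera("scene"); cv2.imwrite("pics/s12.png",p)
p,d=viewer.read_camera("top"); cv2.imwrite("pics/t12f.png",p); crop(p,230,150,400,290,4.5,"pics/t12.png")
E
```

```text
t 18.85 tcp [0.4136 0.244  0.2034] tip a,b,h mm [-118.4  320.2  174.9] F [-0.   0.4  0.1] orient err deg [-0.09 34.66 -0.04] j [ 16.5  14.   96.6  -0.   69.  -74.7] w 0.0
```

View pics/s12.png

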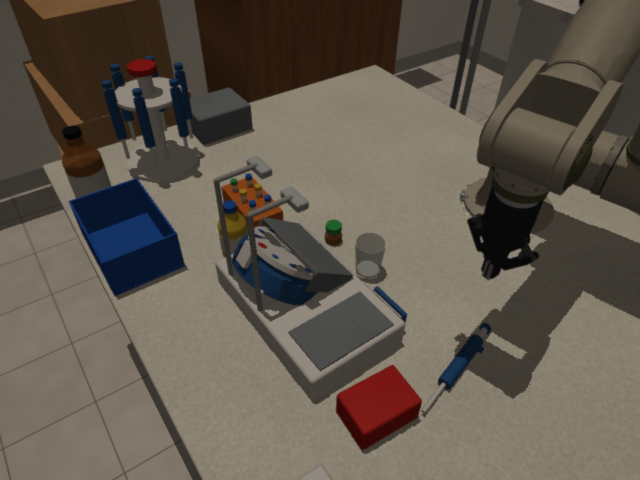

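View pics/t12.png

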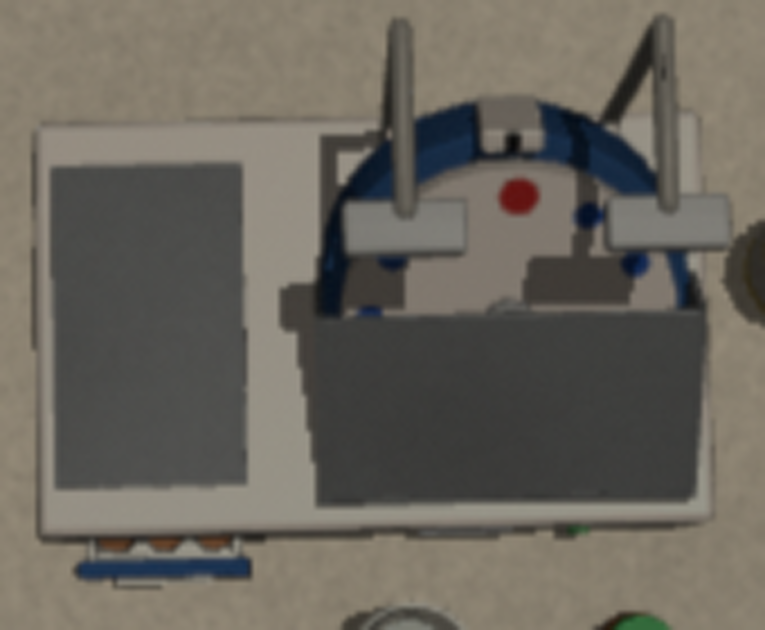

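```bash
python3 - <<'E'
from h import *
T=lambda u,v:(230+(u+.5)/4.5-.5,150+(v+.5)/4.5-.5)
a=onz("top",*T(165,611),.056);b=onz("top",*T(165,578),.056);print("tray travel",(b-a)[0])
for h in (-5,-3,0): print(ondisc("top",*T(518,196),h))
A=cv2.imread("pics/scene0.png").astype(int);B=cv2.imread("pics/s12.png").astype(int);d=abs(A-B).max(2)
for n,(x0,y0,x1,y1) in dict(beaker=(350,230,388,282),jar=(322,216,346,246),tipbox=(335,365,422,446),pipette=(420,320,492,414),rack=(220,175,285,225),reag=(218,200,247,250)).items(): print(n,(d[y0:y1,x0:x1]>50).sum())
ticket.hand_in()
E
```

```text
tray travel 0.017174269881710613
(np.float64(70.8), np.float64(-2.2), 'r', np.float64(70.8), 'ang left', np.float64(-1.8))
(np.float64(71.7), np.float64(-2.0), 'r', np.float64(71.8), 'ang left', np.float64(-1.6))
(np.float64(73.2), np.float64(-1.7), 'r', np.float64(73.2), 'ang left', np.float64(-1.4))
beaker 0
jar 0
tipbox 0
pipette 843
rack 0
reag 0
the job is handed in; nothing more can be done
```

I handed the job in: the red mark stands at the top by the pointer and the tray is latched. It took about 19 s of the 72 s on the robot's clock.

**Disc:** I turned it in two fingertip strokes at about 3.5 N, then stopped and lifted off. The mark stands about 2–4 mm from its place. A last top picture after the tray push shows it unmoved at that spot.

**Tray:** I pushed it until it stood against its stop, where the force rose from 5.5 N to about 11 N. I then let go and moved the arm well clear. In the last picture it has stayed in, about 17 mm from its sprung-out position. The latched position is 18 mm and the pixel reading is good to about 1 mm, so this fits, but it lies near the lower end of the accepted range.

**Bystanders:** The picture comparison showed no change at the beaker, jar, tip box, rack and reagent bottle. The pipette's area did differ between pictures. By eye it lies where it was, and the arm's shadow falls across it there. The tool never came near it at table height.

**Disagreements:**
- The finger met the disc's face about 3–5 mm deeper than my camera estimate of the analyser's position. I used the contact height for the mark measurements.
- The top camera put the mark 2–3 mm right of the pointer line. The scene camera put it almost exactly on it.

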